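Pin the cassette carrier to its bench dock

TASK

Lock the blue cassette carrier to its dock: draw the tapered pin from its grey stand, put its tip into the hole in the carrier's lug, feel for the hidden, out-of-line hole in the steel plate underneath, and push the pin down through both so that its taper draws the carrier into line, until the collar sits flush on the lug; then let go. Work gently, never pressing the pin against the dock or carrier with more than 30 N, shift the carrier only with the pin and not with the hand, and leave the cup and the two small bottles where they are.

Things in the scene. Friction and masses are not known exactly. Their poses are not given: they have to be found in the camera images.
- locking_pin: loose upright drift pin, about 90 g, 97 mm long, hanging by its collar in the grey stand at the start. Origin at the tip, z up along the pin towards the head, x and y square to the head's sides. The head is a red square grip with black lines, 22 x 22 mm, from 57 to 97 mm above the tip: grip it there by two opposite sides
- pin_tip (a point): the tip of the locking pin (same point as its origin). From here upward: a taper, 4 mm thick at its rounded end, widening to 12 mm at 34 mm; then a straight 12 mm shank up to 52 mm
- pin_collar (a point): point on the pin's axis at the underside of its steel collar, 52 mm above the tip; the collar is 30 mm across and 5 mm thick
- stand_mouth (a point): centre of the mouth of the 18 mm hole in the top of the fixed grey plastic pin stand (50 x 50 mm block on a 70 x 70 mm foot, top 62 mm above the worktop)
- carrier: blue tray (158 x 204 mm) with a steel instrument cassette, top at 54 mm, floating on the dock. Origin at worktop level under the centre of its lug hole, z up, x from the lug towards the tray. It can shift up to 10 mm either way in its own x and y from its start, cannot turn or tilt, and stays where it is left (about 2 N of friction each way)
- lug_hole (a point): centre of the upper mouth of the hole in the carrier's lug, 62 mm above the worktop. The lug is a flat plate, 78 x 56 x 8 mm; the hole is 13.2 mm across, straight through, slightly chamfered. When the pin is home its tip is 10 mm above the worktop, in free space
- dock: fixed aluminium dock plate under the carrier. On its round steel pedestal, hidden 2 mm below the lug, a flat steel plate (44 x 44 x 8 mm, top 52 mm above the worktop) is clamped fast; its 13.2 mm hole is about 8 mm out of line with the lug hole, in any direction, not measured: feel for it with the pin tip. Origin under the lug hole's start place. The carrier gives way, this does not
- cup_white: bystander: small white mixing cup, 42 mm across, 32 mm high, origin under its centre
- oil_dropper: bystander: brown dropper bottle, 33 mm across, 102 mm high, origin under its centre
- polish_a: bystander: small pink polish bottle, 31 mm across, 79 mm high, origin under its centre
There are look-alikes about, which are no part of the job. Leave any purple look-alike of the locking_pin alone.

How it is judged:
By the outcome, as a careful person would: the job done as asked, in the order asked, and still so for the second after the job is handed in, with the robot touching nothing.
It also fails if it takes over 64 s, if anything falls off the work surface, if the arm or the gripper's body presses on something with over 40 N, if the wrist force passes 120 N, or if a joint passes its speed limit or range.

ROBOT

A 6-joint arm with a two-finger parallel gripper is mounted at the origin on a cart in front of the work surface, level with it; the furniture and walls round the work are solid. World frame = base frame: x ahead of the robot, y to its left, z up, the work surface at z = 0. Lengths are in m, angles in rad, forces in N, time in s.
With the tool pointing down it reaches from about 0.225 to 0.875 m from the base axis. Payload 3.4 kg.
Tool frame: the origin (TCP) lies at the very end of the fingers, on their centre line; the grasp point (between the pads) lies 19 mm behind it; z points along the fingers, y is the direction in which the jaws open and shut (so a half turn about z gives the same grasp; the last joint's range is limited). The gripper opens to 85 mm and grips with 20 to 120 N. Pads are 22 mm wide; open, the fingers measure 114 mm over their backs; the gripper's body (76 mm by 85 mm) begins 54 mm behind the grasp point. The pads swing forward as they close: fully open they stand 13 mm farther back than shut.
Start: joints at [-1.254, 0.276, 1.505, -0, 1.361, -0.121], TCP at [0.244, -0.521, 0.231] pointing down, gripper open.
Joint ranges: [-2.89, 2.89], [-0.75, 2.08], [0.22, 2.7], [-1.18, 4.32], [0.11, 2.71], [-2.7, 2.7]. Speed limits (rad/s): [2.57, 2.57, 3.14, 3.14, 3.14, 3.14].

INTERFACE

Orientations are given as a unit quaternion [w, x, y, z].
In Python, from rig import telemetry, cams, sign_off, spotter gives the robot as it stands.
- The arm moves only by the tool servo_tool, never from a script. Its argument "steps" is a list of rows, each a list of 6 numbers: the shift along the tool's x, y, z in mm, then the turn, a rotation vector about the tool's x, y, z in degrees. In form: [[x, y, z, ax, ay, az], ...]. A call has 1 to 8 rows; each row is the pose to reach, as a shift and turn from the pose commanded when the call began, along the tool's axes at that moment; what a row does not reach only later rows make up. A row lasts 1/10 s, in which the tool goes at most 50 mm and 8.59 degrees, less where a joint would pass 70% of its speed; a pose out of reach is approached as far as the arm can. A call with a gripper value outside its range is refused whole. "hand" is the closure in counts, from 0 (fully open) to 255 (shut), set as the call begins (left out, the last holds). The fingers move at their own pace and stop on an object; "grip_force" is the grip in N (left out, the last holds). Time passes only in rows, so rows that repeat a pose let the fingers close. It gives the time, the measured TCP pose, the force and the opening at its end, in the units of the state.
- telemetry.get_state(): the state, without advancing time (a new reading comes with each control period).
- cams.get_image(name): name is "scene" or "top"; returns (picture, depth): 480x640x3 uint8, red, green, blue; 480x640 float32, m along the optical axis (not along the pixel's ray), 0 where there is no reading.
- cams.camera_model(name): a dict with "camera_matrix" (3x3 intrinsics, pixels), "D" ([k1, k2, p1, p2, k3] as OpenCV has them; the pictures are not rectified), "origin" and "rotation" of the camera in the world. Camera axes: x right, y up, looking along -z (the intrinsics and any distortion apply to the point x, -y, -z); pixel columns grow to the right and rows downward; lengths in m; the calibration is good to about 2 mm. A picture is of the moment at which its call begins. camera_model takes no time and is no camera call.
- sign_off(): hands the job in, once; it reports no verdict.
Trained networks look in the newest picture that a camera, given by its name, has taken for a name from the list of things; names that differ only in an ending like _2 or _b are one class to them, and where a whole thing is asked for, a point or a joint stands for the part that bears it (a point fixed in the world has none). Each returns a list of dicts, best first, with "conf" (0 to 1); they miss things now and then, are a little off and sometimes report something else, mostly with a low value. They report only what shows in the picture. A call takes as long as a camera call. They do not tell look-alikes from the thing itself.
- spotter.outline_of(query, camera): "region" (480x640 bool, what is visible of it) and "rect" ([left, top, width, height] in pixels, round what is visible of it).
The state is a dict: "clock": time; "qpos": joint angles; "qd": joint speeds; "effort": joint torques, N m; "position": TCP position; "ee_rot": TCP orientation; "contact_force": force on the tool from outside, world axes, zero at the start; "moment": the same for the moment, N m; "width": finger opening in m.
Only numpy, scipy, OpenCV 4.12 (cv2) and the standard library are available. Lean on these libraries where they do the work, as an engineer would, in place of code of your own. Each camera call takes 0.05 s, during which the arm holds its last target.

## Working session

There is one attempt and no reset: what is moved stays moved. The work goes in short steps, Python scripts to look and compute and a tool call to move; the robot and the scene stay as the last step left them, time stands still between calls to the robot, and variables do not carry over. Pictures are saved under pics/ and viewed, and the job is handed in when it is done.

Besides the shell and the picture viewer there is one more tool, called after "Request:" by a JSON object that holds its "method" and its "body", one argument or row to a line. servo_tool: Moves the arm, as the interface text tells. Its arguments: {"type":"object","properties":{"steps":{"type":"array","items":{"type":"array","items":{"type":"number"}}},"hand":{"type":"number"},"grip_force":{"type":"number"}},"required":["steps"]}

```bash
ls; mkdir -p pics; cat > h.py <<'E'
import numpy as np, cv2
from rig import telemetry, cams, sign_off, spotter
def unproj(name,us,vs,ds):
    m=cams.camera_model(name);K=np.array(m["camera_matrix"]);D=np.array(m["D"],float)
    p=cv2.undistortPoints(np.stack([us,vs],-1).astype(np.float64).reshape(-1,1,2),K,D).reshape(-1,2)
    c=np.stack([p[:,0]*ds,-p[:,1]*ds,-ds],-1)
    return c@np.array(m["rotation"]).reshape(3,3).T+np.array(m["origin"])
def proj(name,P):
    m=cams.camera_model(name);K=np.array(m["camera_matrix"]);D=np.array(m["D"],float)
    c=(np.atleast_2d(P)-np.array(m["origin"]))@np.array(m["rotation"]).reshape(3,3)
    c=c*np.array([1,-1,-1])
    return cv2.projectPoints(c.reshape(-1,1,3),np.zeros(3),np.zeros(3),K,D)[0].reshape(-1,2)
def st():
    s=telemetry.get_state()
    for k in s: print(k,np.round(np.array(s[k]),4).tolist())
E
python3 - <<'E'
from h import *
st()
for n in("scene","top"):
    im,d=cams.get_image(n)
    cv2.imwrite(f"pics/{n}0.png",im[:,:,::-1]);np.save(f"{n}0.npy",d)
    print(n,cams.camera_model(n))
    for q in ["locking_pin","stand_mouth","carrier","lug_hole","dock","cup_white","oil_dropper","polish_a"]:
        for r in spotter.outline_of(q,n)[:3]:
            g=r["region"]&(d>0); v,u=np.nonzero(g)
            P=unproj(n,u,v,d[v,u]) if len(u) else np.zeros((1,3))
            print(n,q,round(r["conf"],2),r["rect"],np.round(np.median(P,0),3),np.round(P.min(0),3),np.round(P.max(0),3))
E
```

```text
pics
clock 0.0
qpos [-1.254, 0.2766, 1.5061, -0.0, 1.3607, -0.121]
qd [-0.0011, -0.0014, -0.0008, 0.0007, 0.0009, 0.0006]
effort [-0.0026, -41.6789, -24.5812, -0.0005, 0.011, -0.0]
position [0.2436, -0.5203, 0.2304]
ee_rot [-0.0009, 0.9761, 0.2172, -0.0001]
contact_force [-0.2952, 0.6076, -0.1809]
moment [-0.0408, -0.0193, 0.0161]
width 0.0853
scene {'camera_matrix': array([[583.92932339,   0.        , 311.80909967],
       [  0.        , 583.92932339, 239.79094088],
       [  0.        ,   0.        ,   1.        ]]), 'D': array([-0.01018494,  0.        ,  0.        ,  0.        ,  0.        ]), 'origin': array([-0.0266977 ,  0.59478064,  0.58851799]), 'rotation': array([-0.31396811, -0.17728839,  0.44052056,  0.82215235])}Traceback (most recent call last):
  File "<stdin>", line 10, in <module>
  File "h.py", line 7, in unproj
    return c@np.array(m["rotation"]).reshape(3,3).T+np.array(m["origin"])
             ~~~~~~~~~~~~~~~~~~~~~~~~~~~~~~~^^^^^
ValueError: cannot reshape array of size 4 into shape (3,3)
```

```bash
python3 - <<'E'
s=open('h.py').read()
s=s.replace('np.array(m["rotation"]).reshape(3,3)','RM(m["rotation"])')
s=s.replace('def unproj','from scipy.spatial.transform import Rotation as R\ndef RM(q):\n    q=np.array(q); return R.from_quat([q[1],q[2],q[3],q[0]]).as_matrix()\ndef unproj',1)
open('h.py','w').write(s)
E
python3 - <<'E'
from h import *
for n in("scene","top"):
    im,d=cams.get_image(n)
    cv2.imwrite(f"pics/{n}0.png",im[:,:,::-1]);np.save(f"{n}0.npy",d)
    m=cams.camera_model(n);print(n,m["origin"],m["rotation"],m["D"],m["camera_matrix"][0], RM(m["rotation"])[:,2])
    for q in ["locking_pin","stand_mouth","carrier","lug_hole","dock","cup_white","oil_dropper","polish_a"]:
        for r in spotter.outline_of(q,n)[:3]:
            g=r["region"]&(d>0); v,u=np.nonzero(g)
            P=unproj(n,u,v,d[v,u]) if len(u) else np.zeros((1,3))
            print(n,q,round(r["conf"],2),r["rect"],np.round(np.median(P,0),3),np.round(P.min(0),3),np.round(P.max(0),3))
E
```

```text
scene [-0.0266977   0.59478064  0.58851799] [-0.31396811 -0.17728839  0.44052056  0.82215235] [-0.01018494  0.          0.          0.          0.        ] [583.92932339   0.         311.80909967] [-0.56813495  0.61302422  0.54902093]
scene locking_pin 0.78 [407.7, 180.3, 17.6, 31.0] [ 0.449 -0.189  0.088] [ 0.44  -0.205  0.062] [ 0.469 -0.18   0.108]
scene locking_pin 0.57 [373.0, 182.8, 15.4, 23.8] [ 0.573 -0.254  0.02 ] [ 0.554 -0.299 -0.002] [ 0.602 -0.202  0.03 ]
scene stand_mouth 0.69 [385.3, 200.3, 53.0, 49.0] [ 0.44  -0.174  0.029] [ 0.418 -0.318 -0.003] [ 0.504 -0.159  0.065]
scene carrier 0.59 [83.0, 242.1, 185.6, 117.9] [0.574 0.24  0.051] [ 0.443  0.085 -0.004] [0.76  0.352 0.065]
scene lug_hole 0.91 [85.4, 246.5, 182.9, 117.7] [0.574 0.24  0.051] [ 0.443  0.082 -0.003] [0.768 0.352 0.065]
scene dock 0.92 [84.3, 247.8, 213.1, 146.5] [0.538 0.241 0.043] [ 0.415  0.08  -0.004] [0.752 0.351 0.065]
scene cup_white 0.9 [371.9, 276.1, 26.4, 28.9] [ 0.379 -0.01   0.021] [ 0.359 -0.069 -0.002] [0.42  0.012 0.033]
scene cup_white 0.57 [385.4, 199.1, 52.1, 50.4] [ 0.44  -0.174  0.0
[... 842 characters left out ...]
 0.599 -0.209  0.033]
top stand_mouth 0.75 [419.6, 259.5, 35.4, 34.5] [ 0.45  -0.182  0.033] [ 0.421 -0.233 -0.001] [ 0.491 -0.163  0.068]
top carrier 0.88 [157.6, 151.9, 114.5, 131.1] [0.589 0.217 0.051] [ 0.449  0.115 -0.004] [0.707 0.353 0.066]
top lug_hole 0.71 [157.2, 150.5, 119.7, 132.7] [0.589 0.217 0.051] [ 0.448  0.114 -0.003] [0.718 0.349 0.066]
top cup_white 0.86 [333.5, 306.3, 20.5, 24.0] [ 0.382 -0.011  0.022] [ 0.361 -0.03   0.011] [0.402 0.009 0.034]
top oil_dropper 0.91 [390.4, 168.4, 20.6, 22.3] [ 0.633 -0.123  0.06 ] [ 0.623 -0.143  0.001] [ 0.656 -0.11   0.102]
top polish_a 0.57 [433.5, 174.0, 18.4, 19.1] [ 0.624 -0.209  0.037] [ 0.613 -0.227  0.013] [ 0.643 -0.2    0.082]
```

View pics/scene0.png

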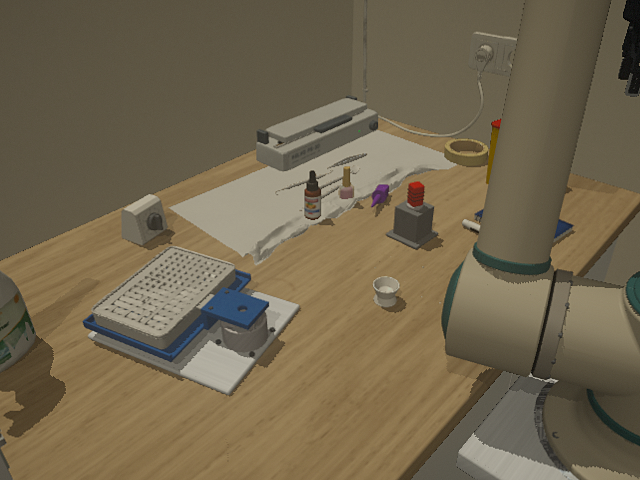

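View pics/top0.png

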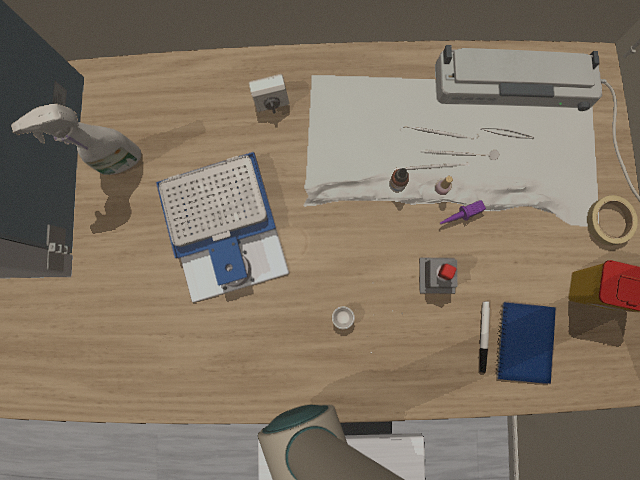

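Scene picture: red head at (416,194) in the grey stand, the purple look-alike lying at (380,195), and the blue lug with its hole at (241,309). Top picture: red head at (447,271), lug hole at (229,268). The cup is at (343,318), clear of the way. Next I measure these more closely.

```bash
python3 - <<'E'
from h import *
def crop(n,c,k,f):
    im=cv2.imread(f"pics/{n}0.png");a=im[c[1]-k:c[1]+k,c[0]-k:c[0]+k]
    cv2.imwrite(f"pics/{f}.png",cv2.resize(a,None,fx=290/k/1.0/2*1.0,fy=290/k/2,interpolation=cv2.INTER_CUBIC)); return cv2.resize(a,(390,390),interpolation=cv2.INTER_CUBIC)
A=crop("scene",(414,205),35,"c1");B=crop("top",(440,273),28,"c2");C=crop("scene",(238,312),40,"c3");D=crop("top",(230,262),35,"c4")
cv2.imwrite("pics/mont1.png",cv2.resize(np.vstack([np.hstack([A,B]),np.hstack([C,D])]),(600,600)))
for n in("scene","top"):
    im=cv2.imread(f"pics/{n}0.png").astype(int);d=np.load(f"{n}0.npy")
    # red head
    red=(im[:,:,2]>120)&(im[:,:,1]<70)&(im[:,:,0]<80)
    v,u=np.nonzero(red&(d>0));P=unproj(n,u,v,d[v,u])
    k=(abs(P[:,0]-.455)<.04)&(abs(P[:,1]+.193)<.04);P=P[k]
    print(n,"red",k.sum(),P.min(0),P.max(0)); 
    T=P[P[:,2]>.100];print(" top",len(T),T.mean(0) if len(T) else 0)
    if len(T)>5: print(cv2.minAreaRect((T[:,:2]*1000).astype(np.float32)))
    v,u=np.nonzero(d>0);P=unproj(n,u,v,d[v,u]);rgb=im[v,u]
    s=(abs(P[:,0]-.455)<.06)&(abs(P[:,1]+.193)<.06)&(abs(P[:,2]-.062)<.004)
    S=P[s]; print(" stand top",len(S),np.median(S[:,2]),cv2.minAreaRect((S[:,:2]*1000).astype(np.float32)))
    b=(rgb[:,0]>rgb[:,2]+40)&(abs(P[:,2]-.062)<.006)&(P[:,0]>.4)&(P[:,1]>0.05)
    S=P[b];print(" lug",len(S),np.median(S[:,2]),cv2.minAreaRect((S[:,:2]*1000).astype(np.float32)))
E
```

```text
scene red 69 [ 0.44176683 -0.20523117  0.10256144] [ 0.46707083 -0.18333481  0.10836279]
 top 69 [ 0.45323638 -0.19338347  0.1056683 ]
((453.8404235839844, -194.69906616210938), (19.39554786682129, 20.789501190185547), 58.97031784057617)
 stand top 332 0.06128288743536103 ((454.9679870605469, -195.97882080078125), (53.75706100463867, 52.13837814331055), 87.9999008178711)
 lug 1298 0.06130647010201734 ((489.36810302734375, 201.8463134765625), (78.92375183105469, 58.576499938964844), 15.421141624450684)
top red 139 [ 0.44551788 -0.20859988  0.0984202 ] [ 0.46885208 -0.18487822  0.11097755]
 top 138 [ 0.4570027  -0.19652398  0.1059977 ]
((457.1012878417969, -196.9073486328125), (21.37390899658203, 20.257766723632812), 64.80524444580078)
 stand top 474 0.061473723439226746 ((456.486328125, -196.80526733398438), (49.389652252197266, 48.167850494384766), 88.02862548828125)
 lug 1147 0.0610738698727169 ((490.9092102050781, 201.14280700683594), (77.47666931152344, 56.48727798461914), 15.934903144836426)
```

View pics/mont1.png

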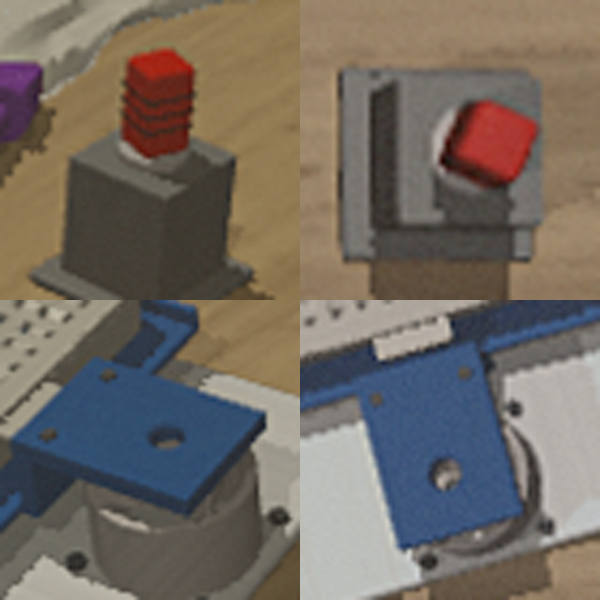

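```bash
cat >> h.py <<'E'
def plan(tx,ty,tz,yaw_y,base=None):
    """tool-down target; yaw_y=direction angle (deg) of tool y. returns shift in tool mm and rotvec deg"""
    s=telemetry.get_state(); p=np.array(s["position"]) if base is None else np.array(base[0]); Rc=RM(s["ee_rot"]) if base is None else base[1]
    a=np.deg2rad(yaw_y); y=np.array([np.cos(a),np.sin(a),0]); z=np.array([0,0,-1.]); x=np.cross(y,z)
    Rt=np.stack([x,y,z],1)
    return Rc.T@(np.array([tx,ty,tz])-p)*1000, np.rad2deg(R.from_matrix(Rc.T@Rt).as_rotvec())
E
python3 - <<'E'
from h import *
for n,c in(("scene",(242,308)),("top",(229,267))):
    im=cv2.imread(f"pics/{n}0.png").astype(float)
    x0,y0=c[0]-14,c[1]-14
    a=cv2.resize(im[y0:y0+28,x0:x0+28],(280,280),interpolation=cv2.INTER_LINEAR)
    sat=(a[:,:,0]-a[:,:,2])  # blue minus red
    m=(sat<0.5*np.median(sat)).astype(np.uint8)
    nn,l,stt,cen=cv2.connectedComponentsWithStats(m)
    for i in range(1,nn):
        if stt[i,4]>500:
            px=np.array([x0,y0])+ (cen[i]+.5)/10-.5
            # intersect with z=.062
            p1=unproj(n,px[:1],px[1:],np.array([1.]))[0];o=np.array(cams.camera_model(n)["origin"]);d=p1-o
            h=o+d*(.062-o[2])/d[2]; print(n,px,stt[i],np.round(h,4))
    # head yaw : top face colour (bright red)
    im=cv2.imread(f"pics/{n}0.png").astype(int);d=np.load(f"{n}0.npy")
    c=dict(scene=(416,183),top=(447,271))[n]
    P0=unproj(n,np.array([c[0]]),np.array([c[1]]),np.array([d[c[1],c[0]]]))[0];print(n,"head",P0)
    v,u=np.nonzero(d>0);P=unproj(n,u,v,d[v,u])
    k=(P[:,0]>.15)&(P[:,0]<.53)&(P[:,1]>-.62)&(P[:,1]<-.22)&(P[:,2]>.06)
    H,xe,ye=np.histogram2d(P[k,0],P[k,1],bins=[np.arange(.15,.56,.04),np.arange(-.62,-.2,.04)],weights=None)
    M=np.zeros_like(H)
    i=np.clip(((P[k,0]-.15)/.04).astype(int),0,9);j=np.clip(((P[k,1]+.62)/.04).astype(int),0,9)
    np.maximum.at(M,(i,j),P[k,2]); print(np.round(M,2))
E
```

```text
scene [251.9550154  294.93187418] [ 186    0   94   38 2273] [0.486  0.1704 0.062 ]
scene [241.95024734 308.50372248] [  99  122   91   58 4043] [0.4743 0.2003 0.062 ]
scene [253.95722082 319.77947103] [ 238  233   42   47 1191] [0.4442 0.2054 0.062 ]
scene [229.92588358 320.61340956] [  0 256  64  24 962] [0.4676 0.2283 0.062 ]
scene head [ 0.45552989 -0.19694183  0.1070123 ]
[[0.   0.   0.   0.   0.   0.   0.   0.   0.   0.  ]
 [0.   0.   0.   0.33 0.33 0.   0.   0.   0.   0.  ]
 [0.   0.34 0.35 0.39 0.   0.   0.   0.   0.   0.  ]
 [0.3  0.34 0.39 0.39 0.   0.   0.   0.   0.   0.  ]
 [0.   0.   0.   0.   0.   0.   0.   0.   0.   0.  ]
 [0.   0.   0.   0.   0.   0.   0.   0.   0.   0.  ]
 [0.   0.   0.   0.   0.   0.   0.   0.   0.   0.  ]
 [0.   0.   0.   0.14 0.14 0.   0.   0.   0.   0.06]
 [0.   0.   0.   0.   0.   0.   0.   0.   0.   0.  ]
 [0.   0.   0.   0.   0.   0.   0.   0.   0.   0.  ]]
top [241.66321672 255.25651118] [ 257    0   23   69 1029] [0.4997 0.1723 0.062 ]
top [228.53757962 267.13707916] [ 102  109   76   78 4396] [0.4783 0.1969 0.062 ]
top [215.18257373 278.04262735] [  0 219  18  61 746] [0.4588 0.2219 0.062 ]
top [239.55608565 279.48734035] [ 205  251   75   29 1331] [0.455  0.1764 0.062 ]
top head [ 0.45643789 -0.19423441  0.10465999]
[[0.   0.   0.   0.   0.   0.   0.   0.   0.   0.  ]
 [0.   0.   0.   0.   0.   0.   0.   0.   0.   0.  ]
 [0.   0.   0.   0.   0.   0.   0.   0.   0.   0.  ]
 [0.   0.   0.   0.   0.   0.   0.   0.   0.   0.  ]
 [0.   0.   0.   0.   0.   0.   0.   0.   0.   0.  ]
 [0.   0.1  0.14 0.14 0.   0.   0.   0.   0.   0.  ]
 [0.   0.   0.14 0.14 0.14 0.   0.   0.   0.   0.  ]
 [0.   0.   0.14 0.14 0.14 0.   0.   0.   0.   0.06]
 [0.   0.   0.   0.   0.   0.   0.   0.   0.   0.06]
 [0.   0.   0.   0.   0.   0.   0.   0.   0.   0.  ]]
```

```bash
python3 - <<'E'
from h import *
o=[]
for n,c in(("scene",(242,308)),("top",(229,267))):
    im=cv2.imread(f"pics/{n}0.png");a=im[c[1]-10:c[1]+10,c[0]-10:c[0]+10]
    a=np.clip(a.astype(float)*1.5,0,255).astype(np.uint8)
    o.append(cv2.resize(a,(390,390),interpolation=cv2.INTER_NEAREST))
cv2.imwrite("pics/holes.png",np.hstack(o))
d=np.load("top0.npy")[260:276,221:238]
v,u=np.mgrid[262:273,223:235];P=unproj("top",u.ravel(),v.ravel(),np.load("top0.npy")[v,u].ravel());print(np.round(P[:,2].reshape(u.shape)*1000).astype(int))
E
```

```text
[[61 60 62 63 61 60 60 59 61 64 63 65]
 [60 61 62 60 61 61 63 61 61 62 60 61]
 [61 58 62 61 64 60 60 62 62 58 62 60]
 [61 61 63 62 57 51 52 51 57 62 58 59]
 [62 61 62 52 50 50 51 49 51 62 60 62]
 [59 60 64 53 50 49 51 50 51 52 59 62]
 [61 64 58 49 51 52 52 50 44 61 62 61]
 [61 63 60 58 51 52 53 45  5 63 62 61]
 [60 61 60 62 59 54 49 59 59 62 60 60]
 [63 61 61 63 61 61 64 63 63 63 61 63]
 [60 62 59 59 61 62 63 60 62 62 60 62]]
```

View pics/holes.png

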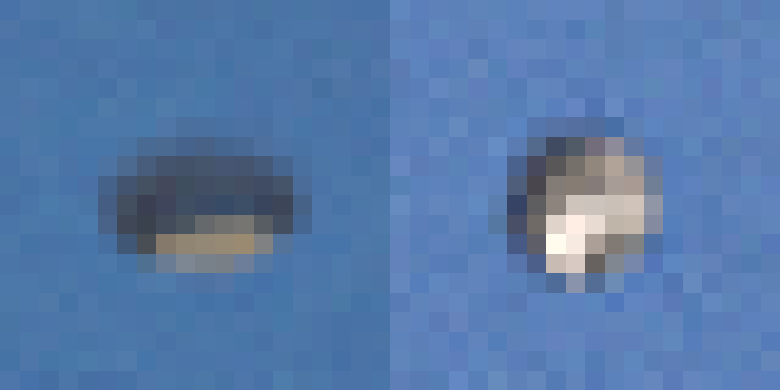

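```bash
python3 - <<'E'
from h import *
np.set_printoptions(suppress=True,precision=1)
print(plan(.456,-.1955,.13,-28)); print(plan(.456,-.1955,.13,62))
E
```

```text
(array([ 330.1, -204.7,  101.3]), array([  0. ,   0. , -36.9]))
(array([ 330.1, -204.7,  101.3]), array([   0. ,    0. , -126.9]))
```

```bash
python3 - <<'E'
from h import *
for n,(a,b,c,e) in dict(scene=(302,315,234,250),top=(262,273,223,235)).items():
    v,u=np.mgrid[a:b,c:e];D=np.load(n+"0.npy")[v,u]
    P=unproj(n,u.ravel(),v.ravel(),D.ravel());print(n);print(np.round(P[:,2].reshape(u.shape)*1000).astype(int))
    k=P[:,2]<.054; print(np.round((P[k]-[.4783,.198,0])*1000).astype(int).tolist())
E
```

```text
scene
[[61 62 62 61 62 63 62 61 62 61 62 61 62 62 63 60]
 [60 63 59 62 62 60 60 61 64 61 63 62 63 61 60 60]
 [61 63 62 61 62 60 61 63 60 61 61 62 62 61 61 61]
 [62 61 62 62 60 61 61 60 61 61 60 60 60 61 61 62]
 [60 61 61 63 60 61 59 58 60 57 58 58 60 61 62 61]
 [61 61 60 59 61 58 57 57 57 57 57 56 59 58 62 62]
 [61 62 60 60 58 57 55 55 54 54 55 56 56 62 60 62]
 [61 60 60 61 56 55 53 52 53 52 52 51 55 61 59 61]
 [63 61 60 61 60 52 52 50 51 50 51 49 61 63 61 62]
 [61 61 62 62 61 59 62 52 60 61 63 61 61 62 61 61]
 [61 61 61 62 61 62 60 62 63 61 62 61 61 58 60 62]
 [61 62 62 62 62 61 62 61 61 62 62 61 62 62 62 63]
 [61 62 61 61 61 60 62 62 62 61 61 60 61 60 60 61]]
[[5, -2, 53], [5, -3, 52], [4, -4, 53], [4, -6, 52], [2, -6, 52], [2, -8, 51], [6, 0, 52], [5, -1, 52], [6, -4, 50], [4, -4, 51], [4, -6, 50], [2, -6, 51], [2, -8, 49], [2, 0, 52]]
top
[[61 60 62 63 61 60 60 59 61 64 63 65]
 [60 61 62 60 61 61 63 61 61 62 60 61]
 [61 58 62 61 64 60 60 62 62 58 62 60]
 [61 61 63 62 57 51 52 51 57 62 58 59]
 [62 61 62 52 50 50 51 49 51 62 60 62]
 [59 60 64 53 50 49 51 50 51 52 59 62]
 [61 64 58 49 51 52 52 50 44 61 62 61]
 [61 63 60 58 51 52 53 45  5 63 62 61]
 [60 61 60 62 59 54 49 59 59 62 60 60]
 [63 61 61 63 61 61 64 63 63 63 61 63]
 [60 62 59 59 61 62 63 60 62 62 60 62]]
[[5, 2, 51], [5, 0, 52], [5, -1, 51], [3, 6, 52], [3, 5, 50], [3, 3, 50], [3, 1, 51], [3, -1, 49], [3, -3, 51], [1, 6, 53], [2, 5, 50], [2, 3, 49], [1, 1, 51], [1, -1, 50], [1, -3, 51], [1, -5, 52], [0, 7, 49], [0, 4, 51], [-1, 2, 52], [-1, 0, 52], [0, -1, 50], [0, -2, 44], [-2, 4, 51], [-2, 2, 52], [-3, 0, 53], [-2, 0, 45], [2, 7, 5], [-5, 2, 54], [-4, 1, 49]]
```

Request:
{"method": "servo_tool", "body": {
  "steps": [
    [40, -25, 12, 0, 0, -8],
    [80, -50, 24, 0, 0, -16],
    [120, -75, 36, 0, 0, -24],
    [160, -100, 49, 0, 0, -32],
    [200, -125, 61, 0, 0, -37],
    [241, -150, 74, 0, 0, -37],
    [285, -177, 87, 0, 0, -37],
    [330, -205, 101, 0, 0, -37]
  ],
  "hand": 0
}}

```text
clock: 1.8
position: [0.4525, -0.2002, 0.1322]
ee_rot: [0.001, 0.857, 0.516, 0.0]
contact_force: [0.7, -0.8, 1.2]
width: 0.0854
```

The top depth shows solid plate under most of the lug hole. The only drop is on the −x,−y side, so I expect the hidden hole to be that way. Next I descend onto the head and grip.

Request:
{"method": "servo_tool", "body": {
  "steps": [
    [0, 0, 0, 0, 0, 0],
    [0, 0, 20, 0, 0, 0],
    [0, 0, 40, 0, 0, 0],
    [0, 0, 57, 0, 0, 0],
    [0, 0, 57, 0, 0, 0],
    [0, 0, 57, 0, 0, 0]
  ]
}}

```text
clock: 2.4
position: [0.4515, -0.2024, 0.0757]
ee_rot: [0.0, 0.857, 0.515, -0.0]
contact_force: [-0.4, 0.2, 0.5]
width: 0.0856
```

```bash
python3 - <<'E'
from h import *
st()
im,d=cams.get_image("scene");cv2.imwrite("pics/s1.png",cv2.resize(im[130:270,340:500,::-1],(640,560)))
print(plan(.4555,-.1957,.0725,-28))
E
```

```text
clock 2.4
qpos [-0.562, 0.3005, 1.9043, -0.0003, 0.9366, -0.0741]
qd [0.0025, -0.0166, -0.0185, -0.0, -0.0013, 0.0003]
effort [0.0593, -36.452, -18.0766, -0.0006, 0.0575, -0.0028]
position [0.4515, -0.2024, 0.0757]
ee_rot [0.0001, 0.8569, 0.5155, -0.0001]
contact_force [-0.3584, 0.1969, 0.4792]
moment [0.022, -0.0469, 0.007]
width 0.0856
(array([ 7.77088053, -0.10707191,  3.65025769]), array([0.0860045 , 0.01780328, 0.05697008]))
```

View pics/s1.png

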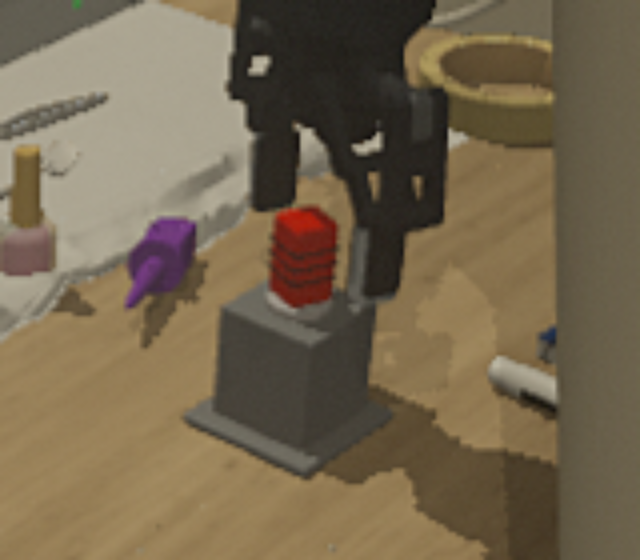

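Fingers straddle the red head (crop (303,255)), about 8 mm short along tool x. I'll correct that and close.

Request:
{"method": "servo_tool", "body": {
  "steps": [
    [7.8, 0, 3, 0, 0, 0],
    [7.8, 0, 3, 0, 0, 0],
    [7.8, 0, 3, 0, 0, 0]
  ]
}}

```text
clock: 2.75
position: [0.4554, -0.1948, 0.0728]
ee_rot: [0.0, 0.857, 0.516, 0.0]
contact_force: [-0.5, 0.4, 0.1]
width: 0.0857
```

Request:
{"method": "servo_tool", "body": {
  "steps": [
    [0, 0, 0, 0, 0, 0],
    [0, 0, 0, 0, 0, 0],
    [0, 0, 0, 0, 0, 0],
    [0, 0, 0, 0, 0, 0],
    [0, 0, 0, 0, 0, 0],
    [0, 0, 0, 0, 0, 0],
    [0, 0, 0, 0, 0, 0],
    [0, 0, 0, 0, 0, 0]
  ],
  "hand": 255,
  "grip_force": 60
}}

```text
clock: 3.55
position: [0.4554, -0.1951, 0.0725]
ee_rot: [0.0, 0.857, 0.516, 0.0]
contact_force: [-0.5, -0.5, 2.4]
width: 0.0211
```

```bash
python3 - <<'E'
from h import *
st()
im,d=cams.get_image("scene");cv2.imwrite("pics/s2.png",cv2.resize(im[130:270,340:500,::-1],(640,560)))
E
```

```text
clock 3.55
qpos [-0.5451, 0.305, 1.9074, -0.0002, 0.9285, -0.0579]
qd [-0.0003, -0.0013, 0.0002, 0.0004, -0.0004, -0.0004]
effort [0.088, -36.3021, -17.7274, 0.0415, 0.0909, -0.0014]
position [0.4554, -0.1951, 0.0725]
ee_rot [0.0003, 0.8568, 0.5157, 0.0001]
contact_force [-0.5361, -0.4505, 2.3994]
moment [-0.0204, -0.0172, 0.0186]
width 0.0211
```

View pics/s2.png

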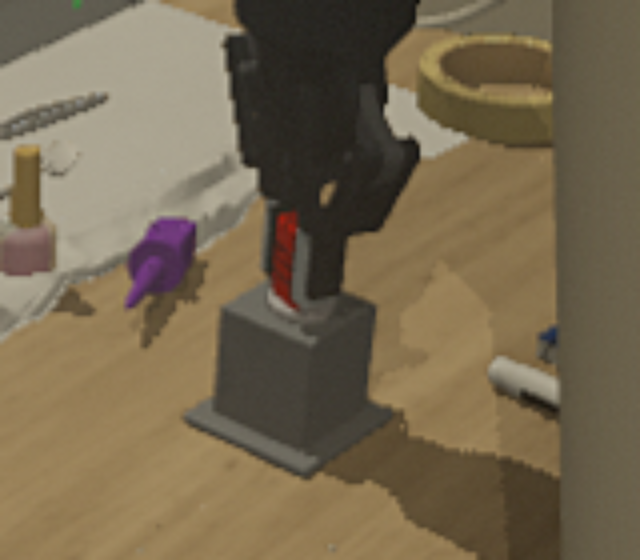

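Closed at 21 mm on the head. Now I draw the pin straight up.

Request:
{"method": "servo_tool", "body": {
  "steps": [
    [0, 0, -10, 0, 0, 0],
    [0, 0, -30, 0, 0, 0],
    [0, 0, -60, 0, 0, 0],
    [0, 0, -90, 0, 0, 0],
    [0, 0, -90, 0, 0, 0],
    [0, 0, -90, 0, 0, 0]
  ]
}}

```text
clock: 4.2
position: [0.455, -0.1948, 0.1629]
ee_rot: [0.0, 0.857, 0.516, 0.0]
contact_force: [0.4, -0.5, -1.0]
width: 0.0213
```

```bash
python3 - <<'E'
from h import *
st()
s=telemetry.get_state();p=np.array(s["position"])
im,d=cams.get_image("scene");cv2.imwrite("pics/s3raw.png",im[:,:,::-1]);np.save("s3.npy",d)
# expected pin axis
b=np.array([p+[0,0,-.0625],p+[0,0,-.0285],p+[0,0,-.0105]])
px=proj("scene",b);print(px)
c=px[1].astype(int)
a=cv2.resize(im[c[1]-30:c[1]+30,c[0]-30:c[0]+30,::-1],(600,600),interpolation=cv2.INTER_NEAREST).copy()
for q in px:
    cv2.circle(a,tuple(int(t) for t in ((q-c+30+.5)*10)),4,(0,255,0),-1)
cv2.imwrite("pics/s3.png",a)
np.set_printoptions(suppress=True,precision=1)
print(plan(.4783,.198,.150,-28))
E
```

```text
clock 4.2
qpos [-0.5451, 0.2065, 1.781, -0.0, 1.1532, -0.0579]
qd [-0.0017, 0.0227, 0.036, -0.0004, -0.0029, 0.0011]
effort [0.0005, -36.6068, -23.5624, 0.0002, -0.0811, -0.0]
position [0.455, -0.1948, 0.1629]
ee_rot [0.0004, 0.8568, 0.5157, 0.0002]
contact_force [0.4345, -0.5104, -1.0485]
moment [0.0107, -0.0073, -0.0143]
width 0.0213
[[415.23533742 186.85088869]
 [416.85115217 169.40534335]
 [417.73015599 159.90673519]]
(array([ 357.9, -162.5,   12.2]), array([-0.1, -0. ,  0.1]))
```

View pics/s3.png

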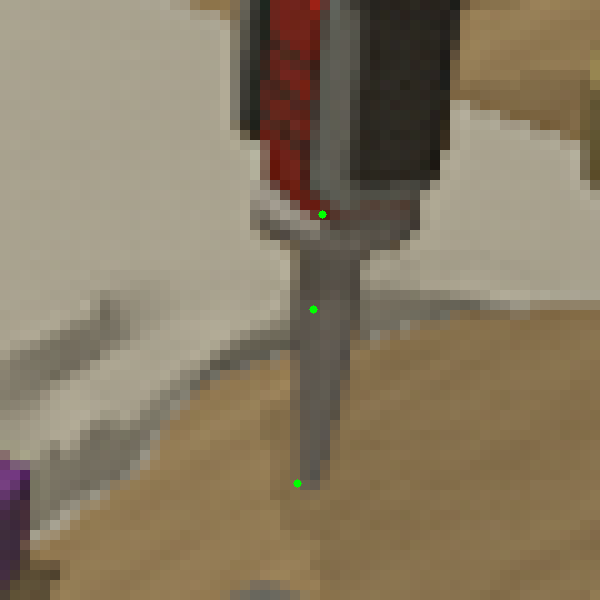

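Pin is out, hanging straight in the grip; its axis lies about 1.3 px (≈2 mm) right of the projected TCP axis. I'll carry it over the lug and compare tip and hole in the same pictures.

Request:
{"method": "servo_tool", "body": {
  "steps": [
    [36, -16, 0, 0, 0, 0],
    [72, -33, 0, 0, 0, 0],
    [110, -50, 0, 0, 0, 0],
    [148, -67, 0, 0, 0, 0],
    [186, -84, 0, 0, 0, 0],
    [224, -102, 0, 0, 0, 0],
    [262, -119, 0, 0, 0, 0],
    [300, -136, 0, 0, 0, 0]
  ]
}}

```text
clock: 5.05
position: [0.4739, 0.1354, 0.1607]
ee_rot: [-0.001, 0.857, 0.516, -0.002]
contact_force: [-0.3, -0.8, -1.3]
width: 0.0213
```

```bash
python3 - <<'E'
from h import *
np.set_printoptions(suppress=True,precision=1)
s=telemetry.get_state();print(s["clock"],np.array(s["position"])*1000,s["width"]*1000);print(plan(.4783,.198,.145,-28))
E
```

```text
5.05 [473.9 135.4 160.7] 21.310665675940058
(array([ 57.4, -25.4,  15.7]), array([-0.2,  0.1,  0.1]))
```

Request:
{"method": "servo_tool", "body": {
  "steps": [
    [28, -13, 7, 0, 0, 0],
    [57, -25.5, 13, 0, 0, 0],
    [57, -25.5, 13, 0, 0, 0],
    [57, -25.5, 13, 0, 0, 0]
  ]
}}

```text
clock: 5.45
position: [0.4782, 0.1963, 0.1477]
ee_rot: [-0.0, 0.856, 0.516, -0.002]
contact_force: [0.1, 0.1, -1.3]
width: 0.0214
```

```bash
cat > look.py <<'E'
from h import *
import sys
tag=sys.argv[1]
np.set_printoptions(suppress=True,precision=1)
s=telemetry.get_state();p=np.array(s["position"]);print(s["clock"],p*1000,s["contact_force"],s["width"]*1000)
o=[]
for n in("scene","top"):
    im,d=cams.get_image(n);cv2.imwrite(f"pics/{tag}_{n}raw.png",im[:,:,::-1]);np.save(f"{tag}_{n}.npy",d)
    P=np.array([p+[0,0,-.0625],p+[0,0,-.0285],[.4783,.198,.062]]);px=proj(n,P);print(n,px.tolist())
    c=(px[0]+[0,5 if n=="scene" else 0]).astype(int);k=20
    a=cv2.resize(im[c[1]-k:c[1]+k,c[0]-k:c[0]+k,::-1],(400,400),interpolation=cv2.INTER_NEAREST).copy()
    for q,col in zip(px,[(0,255,0),(0,255,0),(0,255,255)]): cv2.circle(a,tuple(int(t) for t in ((q-c+k+.5)*200/k)),3,col,-1)
    o.append(a)
cv2.imwrite(f"pics/{tag}.png",np.hstack(o))
E
python3 look.py l1
```

```text
5.45 [478.2 196.3 147.7] [ 0.1  0.1 -1.3] 21.39247954463766
scene [[240.84585842684623, 292.9670113190582], [238.7887324854834, 273.19983096212235], [241.24160541853524, 306.49751477353084]]
top [[225.93324226522324, 265.9703823184912], [221.3069702003435, 264.10754771543355], [227.95617561437138, 267.14936605271663]]
```

View pics/l1.png

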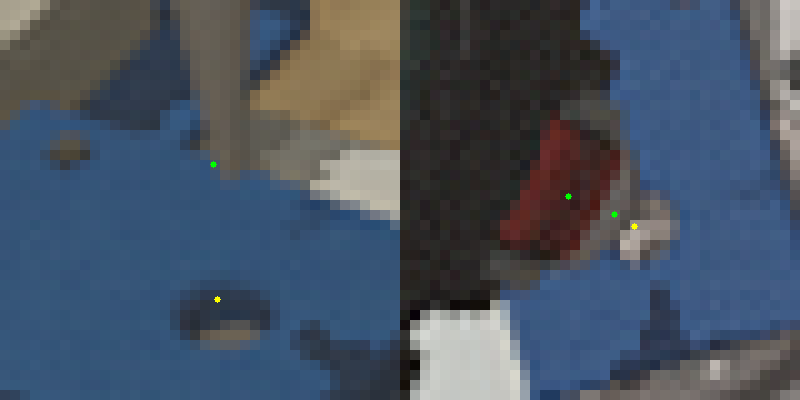

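Scene crop: tip at (232,176), about 1.9 px right of its projection; hole outline centred near (223,313), about 0.6 px right of its own. So the tip sits about 1.8 mm towards (−x,−y), and I'll offset for it. The top view shows the hole only partly, with the head over it.

```bash
python3 - <<'E'
from h import *
np.set_printoptions(suppress=True,precision=2)
s=telemetry.get_state();print(s["clock"],np.array(s["position"])*1000,s["contact_force"]);print(plan(.4796,.1992,.127,-28),plan(.4796,.1992,.118,-28))
E
```

```text
5.55 [478.88 195.3  148.5 ] [-0.18 -0.41 -0.46]
(array([ 3.82, -1.16, 21.5 ]), array([-0.07,  0.12,  0.06])) (array([ 3.84, -1.15, 30.5 ]), array([-0.07,  0.12,  0.06]))
```

Request:
{"method": "servo_tool", "body": {
  "steps": [
    [3.8, -1.2, 8, 0, 0, 0],
    [3.8, -1.2, 18, 0, 0, 0],
    [3.8, -1.2, 22, 0, 0, 0],
    [3.8, -1.2, 24, 0, 0, 0],
    [3.8, -1.2, 24, 0, 0, 0]
  ]
}}

```text
clock: 6.05
position: [0.4801, 0.1998, 0.1249]
ee_rot: [-0.0, 0.857, 0.516, -0.0]
contact_force: [1.1, -0.8, -0.9]
width: 0.0216
```

```bash
python3 look.py l2; python3 - <<'E'
from h import *
st()
E
```

```text
6.05 [480.1 199.8 124.9] [ 1.1 -0.8 -0.9] 21.580373795026023
scene [[239.41838550390887, 306.3759007047948], [237.3561096937168, 287.20518865636], [241.24160541853524, 306.49751477353084]]
top [[226.95229625829546, 266.2009092318257], [222.49128510658298, 264.397849567438], [227.95617561437138, 267.14936605271663]]
clock 6.15
qpos [0.2608, 0.2786, 1.7845, -0.0001, 1.0782, 0.7483]
qd [0.0013, -0.0042, -0.0078, -0.0006, 0.0006, 0.0016]
effort [-0.0396, -38.4999, -21.2046, -0.0043, 0.0137, -0.0001]
position [0.4805, 0.2, 0.1254]
ee_rot [0.0001, 0.8568, 0.5156, 0.0001]
contact_force [0.5081, -0.2863, 0.1252]
moment [-0.0201, 0.0027, -0.0382]
width 0.0212
```

View pics/l2.png

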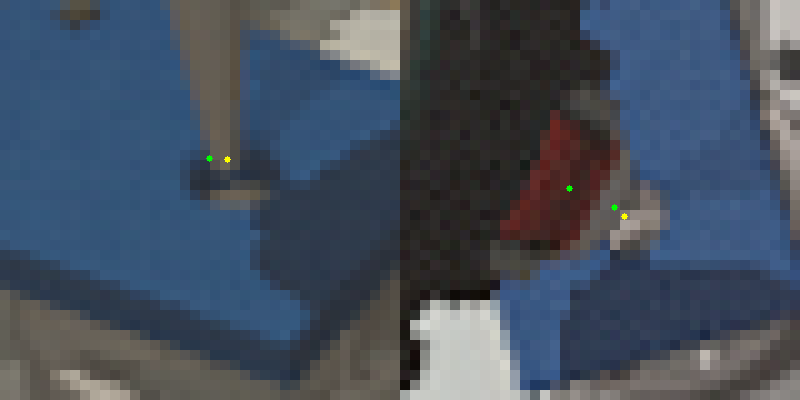

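Tip now stands at the mouth of the lug hole (scene crop ~(224,175), hole centre ~(234,175)). Next I go gently down, with a small correction.

Request:
{"method": "servo_tool", "body": {
  "steps": [
    [-1, -0.4, 2, 0, 0, 0],
    [-1, -0.4, 4, 0, 0, 0],
    [-1, -0.4, 6, 0, 0, 0],
    [-1, -0.4, 7, 0, 0, 0],
    [-1, -0.4, 8, 0, 0, 0],
    [-1, -0.4, 8, 0, 0, 0]
  ]
}}

```text
clock: 6.75
position: [0.4794, 0.1994, 0.1172]
ee_rot: [0.0, 0.857, 0.516, -0.0]
contact_force: [0.1, 0.4, -1.1]
width: 0.0213
```

Request:
{"method": "servo_tool", "body": {
  "steps": [
    [0, 0, 0.5, 0, 0, 0],
    [0, 0, 1, 0, 0, 0],
    [0, 0, 1.5, 0, 0, 0],
    [0, 0, 2, 0, 0, 0]
  ]
}}

```text
clock: 7.15
position: [0.4795, 0.1994, 0.1153]
ee_rot: [0.0, 0.857, 0.516, 0.0]
contact_force: [-0.1, -0.1, -0.9]
width: 0.0213
```

Request:
{"method": "servo_tool", "body": {
  "steps": [
    [0, 0, 0.3, 0, 0, 0],
    [0, 0, 0.6, 0, 0, 0],
    [0, 0, 0.9, 0, 0, 0]
  ]
}}

```text
clock: 7.45
position: [0.4795, 0.1994, 0.1144]
ee_rot: [0.0, 0.857, 0.516, 0.0]
contact_force: [0.2, 0.1, 0.4]
width: 0.0213
```

Request:
{"method": "servo_tool", "body": {
  "steps": [
    [0, 0, 0.3, 0, 0, 0],
    [0, 0, 0.6, 0, 0, 0]
  ]
}}

```text
clock: 7.65
position: [0.4796, 0.1995, 0.1141]
ee_rot: [0.0, 0.857, 0.516, 0.0]
contact_force: [-1.1, 0.9, 3.3]
width: 0.0212
```

Contact with the plate at TCP z = 0.114 (3 N). I drag lightly toward the expected side (−x,−y).

Request:
{"method": "servo_tool", "body": {
  "steps": [
    [-0.7, -0.2, 0, 0, 0, 0],
    [-1.4, -0.4, 0, 0, 0, 0],
    [-2.1, -0.6, 0, 0, 0, 0],
    [-2.7, -0.8, 0, 0, 0, 0]
  ]
}}

```text
clock: 8.05
position: [0.4782, 0.1976, 0.1142]
ee_rot: [0.0, 0.857, 0.516, 0.001]
contact_force: [0.8, 0.9, 1.5]
width: 0.0212
```

Request:
{"method": "servo_tool", "body": {
  "steps": [
    [-0.7, -0.2, 0, 0, 0, 0],
    [-1.4, -0.4, 0, 0, 0, 0]
  ]
}}

```text
clock: 8.25
position: [0.4761, 0.196, 0.1135]
ee_rot: [0.0, 0.857, 0.516, -0.001]
contact_force: [1.2, 1.5, 0.6]
width: 0.0215
```

Request:
{"method": "servo_tool", "body": {
  "steps": [
    [-1, -0.3, 0.3, 0, 0, 0],
    [-1.5, -0.5, 0.6, 0, 0, 0],
    [-1.5, -0.5, 1, 0, 0, 0]
  ]
}}

```text
clock: 8.55
position: [0.4757, 0.1956, 0.1129]
ee_rot: [-0.0, 0.857, 0.516, 0.001]
contact_force: [1.3, 2.2, 1.0]
width: 0.0216
```

Request:
{"method": "servo_tool", "body": {
  "steps": [
    [-0.5, -0.2, 0.5, 0, 0, 0],
    [-1, -0.3, 1, 0, 0, 0],
    [-1, -0.3, 1.5, 0, 0, 0]
  ]
}}

```text
clock: 8.85
position: [0.4746, 0.1946, 0.1113]
ee_rot: [-0.0, 0.857, 0.516, 0.0]
contact_force: [1.4, 3.1, 1.1]
width: 0.0211
```

Request:
{"method": "servo_tool", "body": {
  "steps": [
    [-0.3, 0, 1, 0, 0, 0],
    [-0.5, -0.1, 2, 0, 0, 0],
    [-0.7, -0.2, 3, 0, 0, 0],
    [-0.7, -0.2, 4, 0, 0, 0]
  ]
}}

```text
clock: 9.25
position: [0.474, 0.194, 0.1072]
ee_rot: [0.0, 0.857, 0.516, -0.0]
contact_force: [0.9, 1.9, 1.1]
width: 0.0212
```

Request:
{"method": "servo_tool", "body": {
  "steps": [
    [0, 0, 1.5, 0, 0, 0],
    [0, 0, 3, 0, 0, 0],
    [0, 0, 4, 0, 0, 0],
    [0, 0, 5, 0, 0, 0]
  ]
}}

```text
clock: 9.65
position: [0.4741, 0.194, 0.1022]
ee_rot: [0.0, 0.857, 0.516, -0.0]
contact_force: [1.4, 1.8, 1.8]
width: 0.0212
```

Request:
{"method": "servo_tool", "body": {
  "steps": [
    [0, 0, 1.5, 0, 0, 0],
    [0, 0, 3, 0, 0, 0],
    [0, 0, 4, 0, 0, 0],
    [0, 0, 5, 0, 0, 0]
  ]
}}

```text
clock: 10.05
position: [0.4741, 0.194, 0.0972]
ee_rot: [0.0, 0.857, 0.516, -0.0]
contact_force: [0.9, 2.5, 1.7]
width: 0.0215
```

Request:
{"method": "servo_tool", "body": {
  "steps": [
    [0, 0, 1, 0, 0, 0],
    [0, 0, 2, 0, 0, 0],
    [0, 0, 3, 0, 0, 0],
    [0, 0, 4, 0, 0, 0]
  ]
}}

```text
clock: 10.45
position: [0.474, 0.194, 0.0932]
ee_rot: [-0.0, 0.857, 0.516, -0.0]
contact_force: [1.8, 2.9, 1.3]
width: 0.021
```

Request:
{"method": "servo_tool", "body": {
  "steps": [
    [0, 0, 1, 0, 0, 0],
    [0, 0, 2, 0, 0, 0],
    [0, 0, 3, 0, 0, 0]
  ]
}}

```text
clock: 10.75
position: [0.4738, 0.194, 0.0902]
ee_rot: [-0.0, 0.857, 0.516, -0.0]
contact_force: [0.9, 3.1, 1.5]
width: 0.0212
```

Request:
{"method": "servo_tool", "body": {
  "steps": [
    [0, 0, 1, 0, 0, 0],
    [0, 0, 2, 0, 0, 0],
    [0, 0, 3, 0, 0, 0]
  ]
}}

```text
clock: 11.05
position: [0.4735, 0.194, 0.0871]
ee_rot: [-0.0, 0.857, 0.516, -0.001]
contact_force: [-0.7, 2.8, 2.7]
width: 0.0211
```

Request:
{"method": "servo_tool", "body": {
  "steps": [
    [0, 0, 1, 0, 0, 0],
    [0, 0, 2, 0, 0, 0]
  ]
}}

```text
clock: 11.25
position: [0.4734, 0.194, 0.0852]
ee_rot: [-0.0, 0.857, 0.516, -0.001]
contact_force: [-2.6, 3.8, 2.9]
width: 0.0214
```

Request:
{"method": "servo_tool", "body": {
  "steps": [
    [0, -0.4, 0, 0, 0, 0],
    [0, -0.8, 0.5, 0, 0, 0],
    [0, -0.8, 1, 0, 0, 0]
  ]
}}

```text
clock: 11.55
position: [0.4732, 0.1942, 0.0843]
ee_rot: [0.0, 0.857, 0.516, -0.0]
contact_force: [-1.4, 2.1, 3.2]
width: 0.0211
```

Request:
{"method": "servo_tool", "body": {
  "steps": [
    [0, -0.5, 0.5, 0, 0, 0],
    [0, -0.5, 1, 0, 0, 0],
    [0, -0.5, 1.5, 0, 0, 0]
  ]
}}

```text
clock: 11.85
position: [0.4731, 0.1944, 0.0828]
ee_rot: [0.0, 0.857, 0.516, -0.0]
contact_force: [-1.2, 2.0, 2.5]
width: 0.0211
```

Request:
{"method": "servo_tool", "body": {
  "steps": [
    [0, -0.3, 0.5, 0, 0, 0],
    [0, -0.5, 1, 0, 0, 0],
    [0, -0.5, 1.5, 0, 0, 0]
  ]
}}

```text
clock: 12.15
position: [0.4728, 0.1946, 0.0813]
ee_rot: [0.0, 0.857, 0.516, 0.0]
contact_force: [0.5, 0.7, 0.7]
width: 0.021
```

Request:
{"method": "servo_tool", "body": {
  "steps": [
    [0, 0, 0.7, 0, 0, 0],
    [0, 0, 1.4, 0, 0, 0],
    [0, 0, 2, 0, 0, 0]
  ]
}}

```text
clock: 12.45
position: [0.4726, 0.1947, 0.0792]
ee_rot: [0.0, 0.857, 0.516, 0.0]
contact_force: [-0.3, 0.6, 1.9]
width: 0.0211
```

Request:
{"method": "servo_tool", "body": {
  "steps": [
    [0, 0, 0.7, 0, 0, 0],
    [0, 0, 1.4, 0, 0, 0],
    [0, 0, 2, 0, 0, 0]
  ]
}}

```text
clock: 12.75
position: [0.4725, 0.1948, 0.0772]
ee_rot: [0.0, 0.857, 0.516, -0.0]
contact_force: [0.3, -0.0, 1.5]
width: 0.0212
```

Request:
{"method": "servo_tool", "body": {
  "steps": [
    [0, 0, 0.7, 0, 0, 0],
    [0, 0, 1.4, 0, 0, 0],
    [0, 0, 2, 0, 0, 0]
  ]
}}

```text
clock: 13.05
position: [0.4725, 0.1948, 0.0752]
ee_rot: [0.0, 0.857, 0.516, -0.0]
contact_force: [1.3, -0.0, 0.3]
width: 0.0216
```

Request:
{"method": "servo_tool", "body": {
  "steps": [
    [0, 0, 0.7, 0, 0, 0],
    [0, 0, 1.4, 0, 0, 0],
    [0, 0, 2, 0, 0, 0]
  ]
}}

```text
clock: 13.35
position: [0.4725, 0.1948, 0.0733]
ee_rot: [0.0, 0.857, 0.516, -0.0]
contact_force: [0.6, 0.2, 1.0]
width: 0.0214
```

Nearly home (expected seat at TCP z ≈ 0.072). The last millimetres go in small steps.

Request:
{"method": "servo_tool", "body": {
  "steps": [
    [0, 0, 0.3, 0, 0, 0],
    [0, 0, 0.6, 0, 0, 0],
    [0, 0, 0.8, 0, 0, 0]
  ]
}}

```text
clock: 13.65
position: [0.4725, 0.1948, 0.0725]
ee_rot: [0.0, 0.857, 0.516, -0.0]
contact_force: [0.7, 0.2, -0.1]
width: 0.021
```

Request:
{"method": "servo_tool", "body": {
  "steps": [
    [0, 0, 0.3, 0, 0, 0],
    [0, 0, 0.5, 0, 0, 0]
  ]
}}

```text
clock: 13.85
position: [0.4725, 0.1948, 0.0724]
ee_rot: [0.0, 0.857, 0.516, -0.0]
contact_force: [-0.2, -1.1, 7.4]
width: 0.0213
```

The stop at z = 0.0724 matches the grasp height in the stand, so the collar is seated. I give it a little more and take a look.

Request:
{"method": "servo_tool", "body": {
  "steps": [
    [0, 0, 0.3, 0, 0, 0],
    [0, 0, 0.3, 0, 0, 0]
  ]
}}

```text
clock: 14.05
position: [0.4725, 0.1948, 0.0724]
ee_rot: [0.0, 0.857, 0.516, 0.0]
contact_force: [-1.5, -0.3, 5.9]
width: 0.0209
```

```bash
python3 - <<'E'
from h import *
st()
im,d=cams.get_image("scene");cv2.imwrite("pics/s5.png",cv2.resize(im[220:370,160:320,::-1],(640,600)))
E
```

```text
clock 14.05
qpos [0.255, 0.3254, 1.8744, -0.0001, 0.9415, 0.7422]
qd [-0.0002, -0.002, 0.001, -0.0001, -0.0014, 0.0004]
effort [0.1036, -35.5419, -17.5891, 0.0967, -0.4787, -0.0019]
position [0.4725, 0.1948, 0.0724]
ee_rot [0.0001, 0.8568, 0.5157, 0.0002]
contact_force [-1.4975, -0.32, 5.9489]
moment [-0.1275, 0.2602, -0.0635]
width 0.0209
```

View pics/s5.png

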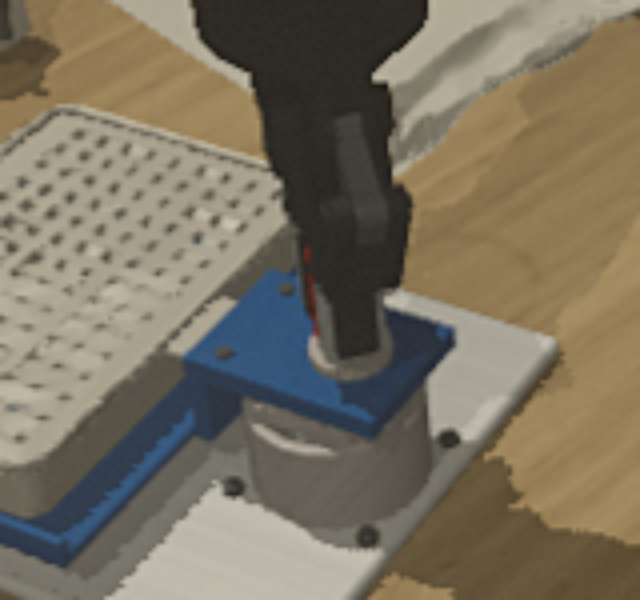

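The collar lies flat on the lug (crop ~(350,358)). I ease the preload, open, then go straight up.

Request:
{"method": "servo_tool", "body": {
  "steps": [
    [0, 0, -0.5, 0, 0, 0],
    [0, 0, -0.5, 0, 0, 0]
  ]
}}

```text
clock: 14.3
position: [0.4725, 0.1948, 0.0724]
ee_rot: [0.0, 0.857, 0.516, 0.0]
contact_force: [-0.2, -0.4, 3.7]
width: 0.021
```

Request:
{"method": "servo_tool", "body": {
  "steps": [
    [0, 0, 0, 0, 0, 0],
    [0, 0, 0, 0, 0, 0],
    [0, 0, 0, 0, 0, 0],
    [0, 0, 0, 0, 0, 0],
    [0, 0, 0, 0, 0, 0],
    [0, 0, 0, 0, 0, 0],
    [0, 0, 0, 0, 0, 0]
  ],
  "hand": 0
}}

```text
clock: 15.0
position: [0.4725, 0.1948, 0.0722]
ee_rot: [0.0, 0.857, 0.516, -0.0]
contact_force: [0.3, 0.2, -0.3]
width: 0.0855
```

Request:
{"method": "servo_tool", "body": {
  "steps": [
    [0, 0, -10, 0, 0, 0],
    [0, 0, -30, 0, 0, 0],
    [0, 0, -60, 0, 0, 0],
    [0, 0, -90, 0, 0, 0],
    [0, 0, -120, 0, 0, 0],
    [0, 0, -150, 0, 0, 0],
    [0, 0, -150, 0, 0, 0],
    [0, 0, -150, 0, 0, 0]
  ]
}}

```text
clock: 15.8
position: [0.4727, 0.1949, 0.2232]
ee_rot: [0.0, 0.857, 0.516, 0.001]
contact_force: [0.9, 0.2, -0.1]
width: 0.0855
```

```bash
python3 - <<'E'
from h import *
st()
im,d=cams.get_image("scene");cv2.imwrite("pics/s6.png",cv2.resize(im[220:370,160:320,::-1],(640,600)));cv2.imwrite("pics/s6f.png",im[:,:,::-1])
b=im.astype(int);red=(b[:,:,0]>120)&(b[:,:,1]<70)&(b[:,:,2]<80)&(d>0)
v,u=np.nonzero(red);P=unproj("scene",u,v,d[v,u]);k=(abs(P[:,0]-.473)<.04)&(abs(P[:,1]-.195)<.04)
print("head",k.sum(),P[k].max(0),np.percentile(P[k],95,axis=0),np.median(P[k],0))
v,u=np.nonzero(d>0);P=unproj("scene",u,v,d[v,u]);rgb=b[v,u]
m=(rgb[:,2]>rgb[:,0]+40)&(abs(P[:,2]-.062)<.006)&(P[:,0]>.4)&(P[:,1]>0.05)
print("lug",cv2.minAreaRect((P[m][:,:2]*1000).astype(np.float32)))
for q in ["cup_white","oil_dropper","polish_a"]:
    for r in spotter.outline_of(q,"scene")[:1]: print(q,r["conf"],r["rect"])
E
```

```text
clock 15.8
qpos [0.255, 0.1838, 1.651, -0.0001, 1.3049, 0.7422]
qd [0.0004, 0.0239, 0.043, -0.0002, -0.003, 0.0012]
effort [0.0119, -36.8162, -25.2083, 0.0008, -0.0642, -0.0]
position [0.4727, 0.1949, 0.2232]
ee_rot [0.0003, 0.8568, 0.5157, 0.0009]
contact_force [0.9123, 0.2442, -0.0709]
moment [-0.0203, 0.0336, -0.0256]
width 0.0855
head 156 [0.4821623  0.20676581 0.10868436] [0.4791372  0.20504069 0.10728234] [0.46917567 0.1959468  0.10599504]
lug ((482.9318542480469, 198.53704833984375), (78.50259399414062, 58.88361740112305), 14.156437873840332)
cup_white 0.74 [373.8, 274.7, 26.7, 32.7]
oil_dropper 0.76 [303.3, 172.3, 16.6, 49.9]
polish_a 0.89 [336.9, 165.8, 19.9, 35.3]
```

View pics/s6.png

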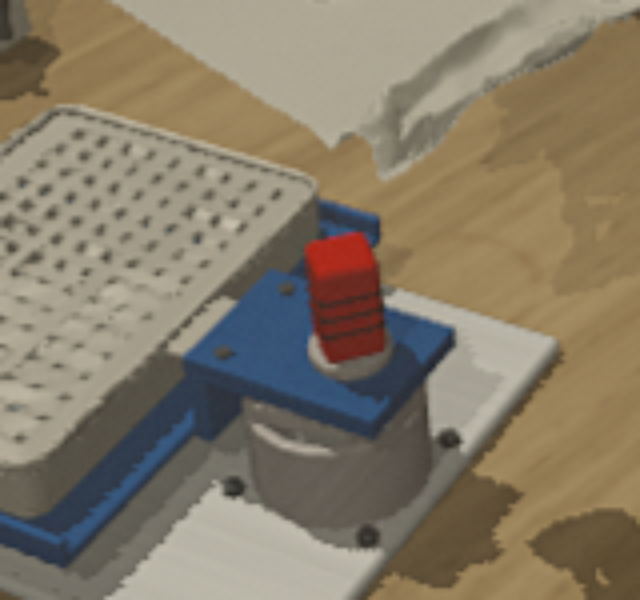

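View pics/s6f.png

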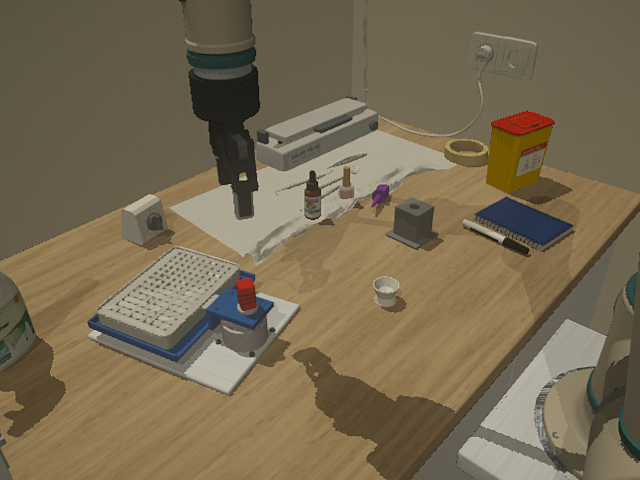

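The pin stands in the lug with the collar flat (crop ~(350,355)). Head top is at z ≈ 0.107, as expected when home, and the cup, bottles and purple look-alike are where they were. I hand in.

```bash
python3 -c "
from h import *
print(sign_off())"
```

```text
the job is handed in; nothing more can be done
None
```

The pin is locked home: it goes through the lug and the hidden plate, the collar sits on the lug, and the gripper is open and clear. I handed the job in at about 16 s; `sign_off` gives no verdict.

- **Finding the hole:** I felt the plate with the tip at about 3 N, then dragged lightly toward −x, −y until the tip dropped into the hole. The top camera's depth picture had hinted at that side.
- **Pushing down:** I went down in small steps, following the sideways forces, and the taper drew the carrier about 7 mm over. It stopped at TCP z = 0.0724 m, within 0.1 mm of the grasp height in the stand. The highest force I read was 7.4 N, but readings come only at the end of each move, so peaks in between were not seen.
- **Last checks:** After letting go, the head top measured z ≈ 0.107 m, which is right for a seated collar. The wrist force was about 1 N or less, with nothing touched. The cup, the two bottles and the purple look-alike appear where they were.
- **Disagreements:** The two cameras differed by up to about 5 mm on the lug hole and 4 mm on the pin. I put the lug-hole part down to the slanted view, and lined up tip and hole within one picture before inserting.

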